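# Unclip the cover of the press's fuse box

### The arm

A 6-joint arm with a two-finger parallel gripper is mounted at the origin on the work surface. World frame = base frame: x ahead of the robot, y to its left, z up, the work surface at z = 0. Lengths are in m, angles in rad, forces in N, time in s.
With the tool pointing down it reaches from about 0.225 to 0.875 m from the base axis. Payload 3.4 kg.
Tool frame: the origin (TCP) lies midway between the tips of the shut fingers; the grasp point (between the pads) lies 19 mm behind it; z points along the fingers, y is the direction in which the jaws open and shut (so a half turn about z gives the same grasp; the last joint's range is limited). The gripper opens to 85 mm and grips with 20 to 120 N. Pads are 22 mm wide; open, the fingers measure 114 mm over their backs; the gripper's body (76 mm by 85 mm) begins 54 mm behind the grasp point. The pads swing forward as they close: fully open they stand 13 mm farther back than shut.
Start: joints at [-1.325, 0.276, 1.505, -0, 1.361, -0.121], TCP at [0.206, -0.537, 0.201] pointing down, gripper open.
Joint ranges: [-2.89, 2.89], [-0.75, 2.08], [0.22, 2.7], [-1.18, 4.32], [0.11, 2.71], [-2.7, 2.7]. Speed limits (rad/s): [2.57, 2.57, 3.14, 3.14, 3.14, 3.14].

### API

Orientations are given as a rotation vector (axis times angle).
In Python, from cell import * gives the robot as it stands.
- The arm moves only by the shell command python3 -m inch 'ROWS' [OPENING] [FORCE]. ROWS is JSON, a list of rows, each a list of 2 entries, a list of its own where there are three numbers: the shift along the tool's x, y, z in cm, then the turn about the tool's z in degrees. A call has 1 to 5 rows; each row shifts and turns the commanded pose from where the row before left it, along the tool's axes as they then stand; what a row does not reach is not made up. A row lasts 1/8 s, in which the tool goes at most 62.5 mm and 10.7 degrees, less where a joint would pass 70% of its speed; a pose out of reach is approached as far as the arm can. A call is refused whole if a number of a shift passes 6.25 or a number of a turn 10.7, either way. A call with a gripper value outside its range is refused whole. OPENING is the closure in counts, from 0 (fully open) to 255 (shut), set as the call begins (- or left out, the last holds). The fingers move at their own pace and stop on an object; FORCE is the grip in N (left out, the last holds). Time passes only in rows, so rows that do not move let the fingers close. It gives the time, the measured TCP pose, the force and the opening at its end, in the units of the state.
- get_obs(): the state, without advancing time (a new reading comes with each control period).
- snapshot(name): name is "scene" or "top" or "wrist"; returns (picture, depth): 480x640x3 uint8, red, green, blue; 480x640 float32, m along the optical axis (not along the pixel's ray), 0 where there is no reading.
- get_calibration(name): a dict with "fx", "fy", "cx", "cy" (pixels), "world_from_camera" (4x4, takes a point from camera to world coordinates). Camera axes: x right, y down, z forward; pixel columns grow to the right and rows downward; lengths in m; the calibration is good to about 2 mm. A picture is of the moment at which its call begins: read the wrist's pose just before it. get_calibration takes no time and is no camera call; for the wrist camera it gives the pose at the moment of the call.
- close_job(): hands the job in, once; it reports no verdict.
Trained networks look in the newest picture that a camera, given by its name, has taken for a name from the list of things; names that differ only in an ending like _2 or _b are one class to them, and where a whole thing is asked for, a point or a joint stands for the part that bears it (a point fixed in the world has none). Each returns a list of dicts, best first, with "p" (0 to 1); they miss things now and then, are a little off and sometimes report something else, mostly with a low value. They report only what shows in the picture. A call takes as long as a camera call. They do not tell look-alikes from the thing itself.
- boxes_of(label, camera): "position" ([x, y, z] in m, in world coordinates, good to about 4 mm: the middle of the surface that is visible of it).
The state is a dict: "clock": time; "qpos": joint angles; "joint_velocities": joint speeds; "joint_torque": joint torques, N m; "eef_pos": TCP position; "tcp_rot": TCP orientation; "force": force on the tool from outside, world axes, zero at the start; "ft_torque": the same for the moment, N m; "finger_gap": opening from 0.0 (shut) to 1.0 (fully open).
Only numpy, scipy, OpenCV 4.12 (cv2) and the standard library are available. Lean on these libraries where they do the work, as an engineer would, in place of code of your own. Each camera call takes 0.05 s, during which the arm holds its last target.

### The job

The moulding press has blown a fuse. Squeeze in the two snap tabs of the clipped-on cover of the control box, lift the cover off, and set it down, not drop it, right way up and flat on the floor of the empty shallow steel tray. It is the box with the two upright tabs, not the one with the screwed-down cover.

Things in the scene. Friction and masses are not known exactly. Their poses are not given: they have to be found in the camera images.
- cover_grip (a point): Grip point of the white snap cover on a fixed grey box (120x96 mm, 50 high): midway between its two tabs, 22 mm above its plate's top. Plate 96x80 mm (x, y), 4 thick, on the box top: point starts 76 mm above the bench. A 12 mm skirt under the plate fits the box opening (1 mm play); put down, the cover stands on it, point 38 mm above the surface. 95 g. z up, y across the tabs.
- tab_left (a joint): Cover's +y tab: upright, 28 mm wide (x), 4 thick, 30 above the plate, outer face 28 mm from the grip point along y (56 mm over both tabs). Value: how far it is pressed inward, m; 0 free, 0.011 at its stop. Its barb hooks under the box top; with both tabs in 5 mm or more the cover lifts straight up.
- tab_right (a joint): Cover's -y tab, its mirror image: 0 free, 0.011 pressed inward to its stop. Each tab is sprung, about 3 N to start and 7 N at the stop, and springs back when let go. The other grey box on the bench has a flat cover with four screw heads and no tabs.
- tray_floor (a point): Centre of the floor (top face) of the empty shallow steel tray, fixed to the bench, 3 mm above the bench. Tray 200 x 180 mm (x, y) outside, walls 3 mm thick rising 10 mm above its floor. z up, x along the 200 mm side.
There are look-alikes about, which are no part of the job. Leave any red look-alike of the part that bears cover_grip alone.

How it is judged:
On the way, in this order (a step that is already met when the one before it is completed fails the run):
1. both tabs are pressed in (3 mm or more) while the cover still sits on the box (value of joint each of tab_left, tab_right above 0.003 m and height (world z) of cover_grip below 0.086 m), for 0.05 s.
2. the cover is lifted off the box, 30 mm or more (height (world z) of cover_grip above 0.106 m), for 0.1 s.
3. the cover, still squeezed in the fingers, is brought down to within 15 mm of resting on the tray's floor (x of cover_grip in the frame of tray_floor between -0.075 and 0.075 m and y of cover_grip in the frame of tray_floor between -0.07 and 0.07 m and value of joint each of tab_left, tab_right above 0.001 m and z of cover_grip in the frame of tray_floor below 0.053 m), for 0.05 s.
At the end, for the whole second after the job is handed in: The cover lies right way up and flat (within 5 degrees) on the floor of the shallow tray, its grip point 34 to 42 mm above the tray floor and within 75 mm (x) and 70 mm (y) of the tray's centre, both tabs let go (x of cover_grip in the frame of tray_floor between -0.075 and 0.075 m and y of cover_grip in the frame of tray_floor between -0.07 and 0.07 m and z of cover_grip in the frame of tray_floor between 0.034 and 0.042 m and angle between cover_grip's own z axis and vertical below 0.09 rad and value of joint each of tab_left, tab_right below 0.003 m); the robot touches nothing.
It also fails if it takes over 38 s, if anything falls off the work surface, if the arm or the gripper's body presses on something with over 40 N, if the wrist force passes 120 N, or if a joint passes its speed limit or range.

## Working session

There is one attempt and no reset: what is moved stays moved. The work goes in short steps, Python scripts to look and compute and a shell command to move; the robot and the scene stay as the last step left them, time stands still between calls to the robot, and variables do not carry over. Pictures are saved under pics/ and viewed, and the job is handed in when it is done.

```bash
ls; mkdir -p pics; cat > h.py <<'E'
from cell import *
import numpy as np, cv2
def save(n,im): cv2.imwrite('pics/'+n+'.png',im[:,:,::-1])
def world(c,u,v,d):
    p=np.array([(u-c["cx"])*d/c["fx"],(v-c["cy"])*d/c["fy"],d,1.0]); return (np.array(c["world_from_camera"])@p)[:3]
E
python3 - <<'E'
from h import *
o=get_obs(); print(o)
for n in ("scene","top"):
    im,d=snapshot(n); save(n+"0",im); np.savez('pics/'+n+'0.npz',d=d,im=im)
    for l in ("cover_grip","tab_left"):
        for r in boxes_of(l,n): print(n,l,r)
E
```

```text
pics
{'clock': 0.0, 'qpos': array([-1.32502647e+00,  2.76588033e-01,  1.50617178e+00, -2.67847865e-06,
        1.36070870e+00, -1.20986332e-01]), 'joint_velocities': array([ 1.01204556e-03, -7.10369458e-04, -5.59457709e-04,  5.56236416e-05,
        3.14776810e-04,  8.83890867e-04]), 'joint_torque': array([-1.13239326e-03, -4.16782522e+01, -2.45806611e+01, -7.50931281e-05,
        1.12210415e-02, -4.30417131e-06]), 'eef_pos': array([ 0.206041  , -0.5361648 ,  0.20022835]), 'tcp_rot': array([-3.08707770e+00, -5.72535388e-01,  1.87717390e-04]), 'force': array([0.10701895, 0.26596657, 0.94342377]), 'ft_torque': array([ 0.0459503 , -0.06061173, -0.01277678]), 'finger_gap': 0.9997528518618718}
scene cover_grip {'position': [0.3328, -0.1347, 0.0166], 'p': 0.93}
scene cover_grip {'position': [0.4791, -0.2622, 0.0556], 'p': 0.81}
scene cover_grip {'position': [0.3007, -0.3119, 0.0135], 'p': 0.57}
scene tab_left {'position': [0.323, -0.3226, 0.0319], 'p': 0.6}
scene tab_left {'position': [0.3602, -0.1303, 0.0318], 'p': 0.56}
top cover_grip {'position': [0.2947, -0.311, 0.0135], 'p': 0.81}
top cover_grip {'position': [0.4676, -0.2592, 0.0543], 'p': 0.69}
top cover_grip {'position': [0.3285, -0.1373, 0.0166], 'p': 0.66}
top tab_left {'position': [0.4605, -0.2372, 0.0763], 'p': 0.55}
```

View pics/scene0.png

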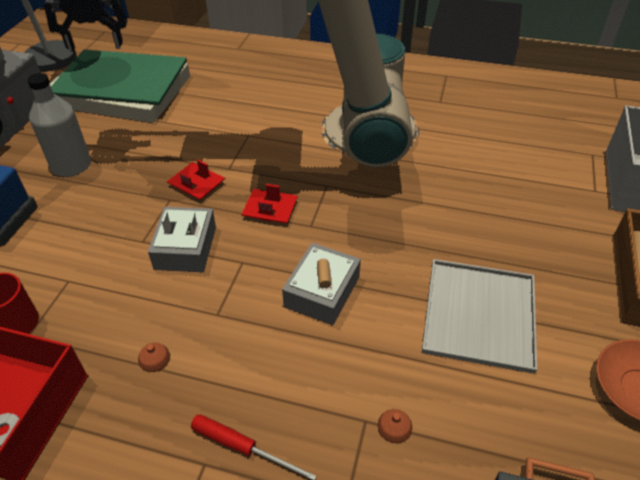

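View pics/top0.png

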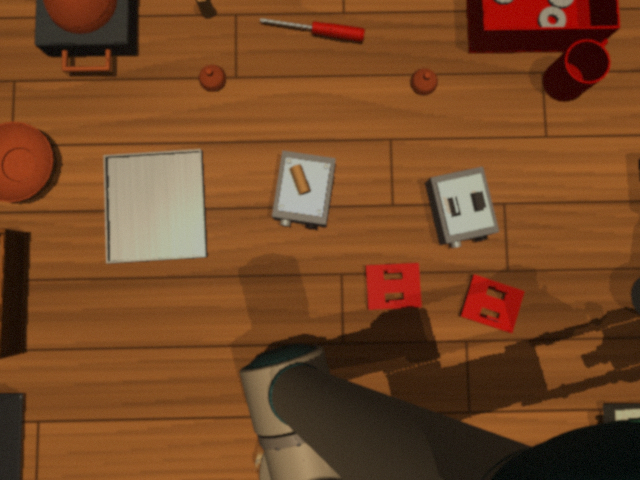

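The top view shows two red look-alikes at (393,287) and (492,303), and the screwed box at (304,188). The white cover with two upright tabs on a grey box is at (463,205), and it fits the description. The empty steel tray is at (155,206). Next I'll measure the cover and tray and confirm the cover in an enlarged crop.

```bash
python3 - <<'E'
from h import *
z=np.load('pics/top0.npz'); d=z['d'];im=z['im']; c=get_calibration("top")
vv,uu=np.mgrid[0:480,0:640]
P=np.stack([(uu-c['cx'])*d/c['fx'],(vv-c['cy'])*d/c['fy'],d,np.ones_like(d)],-1)@np.array(c["world_from_camera"]).T
P=P[...,:3]; np.save('pics/topP.npy',P)
def rect(m,n):
    pts=P[m][:,:2].astype(np.float32); r=cv2.minAreaRect(pts); print(n,m.sum(),r,'z',np.median(P[m][:,2]),'mean',pts.mean(0))
roi=np.zeros(d.shape,bool); roi[155:255,415:510]=1
for h in range(5): pass
Z=P[...,2]; print(np.histogram(Z[roi],bins=np.arange(-.005,.1,.005)))
rect(roi&(Z>.045)&(Z<.060),'boxtop+cover')
w=roi&(im.min(-1)>150)&(Z>.04); rect(w,'white')
t=roi&(Z>.068); n,l,s,cc=cv2.connectedComponentsWithStats(t.astype(np.uint8))
for i in range(1,n):
    if s[i][4]>8: rect(l==i,'tab%d'%i); print(cc[i])
roi2=np.zeros(d.shape,bool); roi2[140:275,95:215]=1
print(np.histogram(Z[roi2],bins=np.arange(-.006,.03,.002)))
rect(roi2&(Z>.0095),'traywall')
g=roi2&(im.min(-1)>140); g=cv2.morphologyEx(g.astype(np.uint8),cv2.MORPH_OPEN,np.ones((5,5)))>0; rect(g,'trayfloor')
save('crop1',cv2.resize(np.hstack([im[155:255,415:515],]),None,fx=6,fy=6,interpolation=cv2.INTER_CUBIC))
E
```

```text
(array([2828, 2486,   78,   58,   66,   63,   63,  113,   87,   64,  726,
       2105,  490,   32,   28,   28,   39,   83,   15,    0]), array([-0.005,  0.   ,  0.005,  0.01 ,  0.015,  0.02 ,  0.025,  0.03 ,
        0.035,  0.04 ,  0.045,  0.05 ,  0.055,  0.06 ,  0.065,  0.07 ,
        0.075,  0.08 ,  0.085,  0.09 ,  0.095]))
boxtop+cover 3321 ((0.46946677565574646, -0.26255884766578674), (0.12017590552568436, 0.0983375683426857), 11.177366256713867) z 0.05262631814401397 mean [ 0.46816504 -0.26004812]
white 1654 ((0.43316519260406494, -0.1467588096857071), (0.09884540736675262, 0.32850968837738037), 17.6566104888916) z 0.053842985993820036 mean [ 0.46837136 -0.2604117 ]
tab18 92 ((0.47428426146507263, -0.2872844934463501), (0.027969887480139732, 0.005475090816617012), 11.89184284210205) z 0.0808542163034347 mean [ 0.47393587 -0.28680342]
[483.23913043 198.89130435]
tab19 85 ((0.46398451924324036, -0.23643933236598969), (0.027443312108516693, 0.005843342747539282), 10.738395690917969) z 0.08160634011489998 mean [ 0.46367568 -0.23583469]
[453.81176471 205.29411765]
(array([  27,  448, 2138, 4157, 5107, 2784,  514,  147,  220,  359,  205,
         35,    2,    0,    0,    0,    0]), array([-0.006, -0.004, -0.002,  0.   ,  0.002,  0.004,  0.006,  0.008,
        0.01 ,  0.012,  0.014,  0.016,  0.018,  0.02 ,  0.022,  0.024,
        0.026,  0.028]))
traywall 917 ((0.4714064300060272, 0.19190511107444763), (0.42155104875564575, 0.2254241406917572), 83.7013168334961) z 0.013006211638026177 mean [0.47730583 0.28296447]
trayfloor 4760 ((0.45536595582962036, 0.1677863895893097), (0.3754798173904419, 0.18844351172447205), 82.10519409179688) z 0.003272248649052234 mean [0.44725645 0.26931223]
```

View pics/crop1.png

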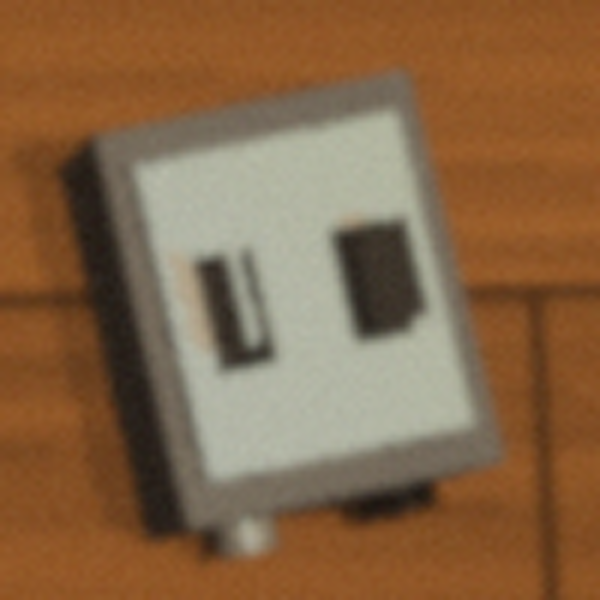

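The crop confirms it: white plate, two upright tabs, no screw heads. The tabs are at world (0.464,-0.236) and (0.474,-0.287), both about 0.081 high and roughly 52 mm apart. That puts the grip point near (0.469,-0.262) with a yaw of about 11.5°. The tool's yaw is 21°, so I need to turn about +9.6° and then shift about +31.2, -21.6 cm in the tool's x and y.

```bash
python3 -m inch '[[[0,0,0],9.6],[[3.9,-2.7,0],0],[[3.9,-2.7,0],0],[[3.9,-2.7,0],0],[[3.9,-2.7,0],0]]' 0 30; python3 -m inch '[[[3.9,-2.7,0],0],[[3.9,-2.7,0],0],[[3.9,-2.7,0],0],[[3.9,-2.7,0],0],[[0,0,0],0]]'
python3 - <<'E'
from h import *
from scipy.spatial.transform import Rotation as R
import time
P=np.load('pics/topP.npy')
z=np.load('pics/top0.npz')['im']
roi=np.zeros(P.shape[:2],np.uint8); roi[140:275,97:212]=1
m=((P[...,2]>.0095)&(P[...,2]<.02)&(roi>0)).astype(np.uint8); p=P[m>0][:,:2]
print('tray wall', cv2.minAreaRect(p.astype(np.float32)), np.percentile(p,[2,50,98],axis=0))
for u,v in((104,155),(202,150),(206,258),(108,263)): print(u,v,P[v-1:v+2,u-1:u+2].reshape(-1,3).mean(0).round(3))
o=get_obs(); c=get_calibration("wrist"); im,d=snapshot("wrist"); save("w1",im); np.savez('pics/w1.npz',im=im,d=d,T=c["world_from_camera"])
Rm=R.from_rotvec(o['tcp_rot']).as_matrix(); print(o['clock'],o['eef_pos'],Rm.round(3).tolist(),o['force'])
vv,uu=np.mgrid[0:480,0:640]
Q=(np.stack([(uu-c['cx'])*d/c['fx'],(vv-c['cy'])*d/c['fy'],d,np.ones_like(d)],-1)@np.array(c["world_from_camera"]).T)[...,:3]
Z=Q[...,2]; near=(np.abs(Q[...,0]-.469)<.06)&(np.abs(Q[...,1]+.262)<.06)&(d>0)
n,l,s,cc=cv2.connectedComponentsWithStats((near&(Z>.074)&(Z<.092)).astype(np.uint8))
for i in range(1,n):
    if s[i][4]>40: q=Q[l==i]; print(s[i],cv2.minAreaRect(q[:,:2].astype(np.float32)),np.median(q[:,2]),q.mean(0))
w=near&(Z>.051)&(Z<.057)&(im.min(-1)>130); q=Q[w];print('white',w.sum(),cv2.minAreaRect(q[:,:2].astype(np.float32)),np.median(q[:,2]))
E
```

```text
clock: 0.92
eef_pos: [0.3387, -0.399, 0.2011]
tcp_rot: [3.126, 0.312, 0.0]
force: [-0.5, -0.5, 1.0]
finger_gap: 1.001
clock: 1.55
eef_pos: [0.4711, -0.2609, 0.201]
tcp_rot: [-3.125, -0.319, -0.001]
force: [-1.5, -0.0, 0.4]
finger_gap: 1.002
tray wall ((0.4834117591381073, 0.2974764406681061), (0.20095890760421753, 0.18224787712097168), 2.750454902648926) [[0.38070444 0.20436566]
 [0.49100596 0.30841402]
 [0.58487819 0.38937503]]
104 155 [0.58  0.393 0.007]
202 150 [0.588 0.212 0.002]
206 258 [0.386 0.204 0.   ]
108 263 [0.379 0.381 0.007]
1.55 [ 0.47110271 -0.26091108  0.2010452 ] [[0.979, 0.202, 0.001], [0.202, -0.979, 0.001], [0.001, -0.001, -1.0]] [-1.51680559 -0.04933289  0.43744181]
[287 209   6  35 193] ((0.4656061828136444, -0.2402963489294052), (0.028749367222189903, 0.003932025283575058), 11.229300498962402) 0.08330061990653859 [ 0.465825   -0.24042431  0.0824974 ]
[348 209   7  35 202] ((0.475839763879776, -0.29138609766960144), (0.027776658535003662, 0.004498230759054422), 11.160828590393066) 0.08309210635441794 [ 0.47643722 -0.29084647  0.08233563]
white 1561 ((0.46982669830322266, -0.26875028014183044), (0.09848092496395111, 0.08571729063987732), 10.967132568359375) 0.05333629330540052
```

View pics/w1.png

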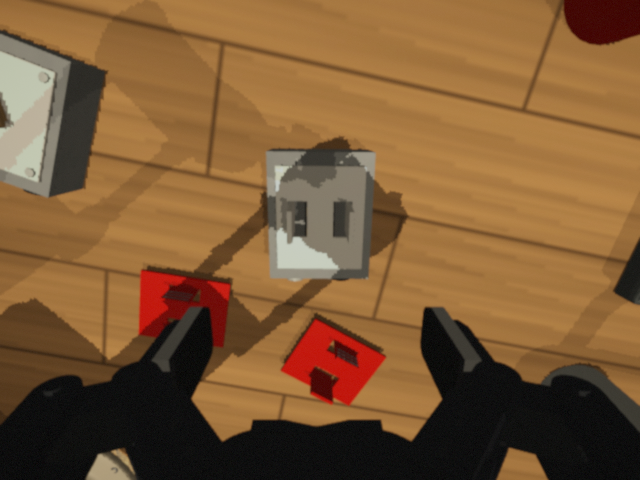

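The wrist view shows the cover with tabs at about (290,226) and (351,226) and the fingertips at about (205,312) and (430,312). The wrist camera and the top camera disagree by about 4 mm in y. I'll check the wrist calibration against the visible fingers and the known tool pose.

```bash
python3 - <<'E'
from h import *
from scipy.spatial.transform import Rotation as R
z=np.load('pics/w1.npz'); im,d,T=z['im'],z['d'],z['T']; c=get_calibration("wrist"); o=get_obs()
print(c['cx'],c['fx'],o['eef_pos'])
vv,uu=np.mgrid[0:480,0:640]
Q=(np.stack([(uu-c['cx'])*d/c['fx'],(vv-c['cy'])*d/c['fy'],d,np.ones_like(d)],-1)@T.T)[...,:3]
Rm=R.from_rotvec(o['tcp_rot']).as_matrix()
L=(Q-o['eef_pos'])@Rm   # tool coordinates
print('cam in tool',(T[:3,3]-o['eef_pos'])@Rm, 'axes\n',(Rm.T@T[:3,:3]).round(4))
f=(d>0)&(L[...,2]<0.0)&(L[...,2]>-.03)&(np.abs(L[...,0])<.03)&(np.abs(L[...,1])<.08)
for s,n in((-1,'neg'),(1,'pos')):
    q=L[f&(s*L[...,1]>0)]; print(n,len(q),np.percentile(q,[2,50,98],axis=0).round(4).tolist())
for v in range(306,350,6):
    r=f[v]; a=L[v][r&(L[v][:,1]<0)];b=L[v][r&(L[v][:,1]>0)]
    if len(a) and len(b): print(v,a[:,1].max().round(4),b[:,1].min().round(4), np.where(r)[0][[0,-1]])
t=(d>0)&(Q[...,2]>.074)&(Q[...,2]<.092)&(np.abs(Q[...,0]-.47)<.05)&(np.abs(Q[...,1]+.265)<.05)
for s in(-1,1):
    q=L[t&(s*(L[...,1]-.0045)>0)]; print('tab tool',np.median(q,0),np.percentile(q[:,1],[3,97]),np.percentile(q[:,0],[3,97]))
E
```

```text
316.2840797397542 359.697054656978 [ 0.4698495  -0.26234438  0.20098045]
cam in tool [ 0.0786523   0.00037488 -0.172359  ] axes
 [[ 2.000e-04 -9.540e-01 -2.999e-01]
 [ 1.000e+00  3.000e-04 -3.000e-04]
 [ 4.000e-04 -2.999e-01  9.540e-01]]Traceback (most recent call last):
  File "<stdin>", line 12, in <module>
    return _quantile_unchecked(
        a, q, axis, out, overwrite_input, method, keepdims, weights)
    return _ureduce(a,
                    func=_quantile_ureduce_func,
    ...<5 lines>...
                    overwrite_input=overwrite_input,
                    method=method)
    r = func(a, **kwargs)
    result = _quantile(arr,
                       quantiles=q,
    ...<2 lines>...
                       out=out,
                       weights=wgt)
    slices_having_nans = np.isnan(arr[-1, ...])
                                  ~~~^^^^^^^^^
IndexError: index -1 is out of bounds for axis 0 with size 0
```

```bash
python3 -m inch '[[[0,0,3],0],[[0,0,3],0],[[0,0,0],0],[[0,0,0],0]]'
cat > wm.py <<'E'
from h import *
import sys
from scipy.spatial.transform import Rotation as R
name=sys.argv[1]
o=get_obs(); c=get_calibration("wrist"); im,d=snapshot("wrist"); save(name,im); np.savez('pics/'+name+'.npz',im=im,d=d,T=c["world_from_camera"])
T=np.array(c["world_from_camera"]); print(o['clock'],o['eef_pos'],o['tcp_rot'],o['force'])
vv,uu=np.mgrid[0:480,0:640]
Q=(np.stack([(uu-c['cx'])*d/c['fx'],(vv-c['cy'])*d/c['fy'],d,np.ones_like(d)],-1)@T.T)[...,:3]
Rm=R.from_rotvec(o['tcp_rot']).as_matrix(); L=(Q-o['eef_pos'])@Rm
t=(d>0)&(Q[...,2]>.074)&(Q[...,2]<.092)&(np.abs(Q[...,0]-.47)<.05)&(np.abs(Q[...,1]+.265)<.04)
n,l,s,cc=cv2.connectedComponentsWithStats(t.astype(np.uint8))
for i in range(1,n):
    if s[i][4]>40: q=Q[l==i]; r=L[l==i]; print(s[i],cv2.minAreaRect(q[:,:2].astype(np.float32)),np.median(q[:,2]),'tool rect',cv2.minAreaRect(r[:,:2].astype(np.float32)))
# fingers
for v in (330,350,370,390):
    dk=(d[v]>0)&(d[v]<.2); 
    w=np.where(dk)[0]; 
    if len(w): a=w[w<320];b=w[w>320]; print(v,a[-1:],b[:1],[L[v,k].round(4).tolist() for k in list(a[-1:])+list(b[:1])])
E
python3 wm.py w2
```

```text
clock: 2.1
eef_pos: [0.4694, -0.2645, 0.1421]
tcp_rot: [3.125, 0.31, 0.001]
force: [-0.1, -1.0, 0.7]
finger_gap: 0.999
2.1 [ 0.46938312 -0.26450864  0.1420924 ] [3.12488600e+00 3.10494159e-01 1.42610649e-03] [-0.05421847 -0.99398589  0.69874901]
[274 224   9  43 309] ((0.465494304895401, -0.24007514119148254), (0.02853957563638687, 0.004679431207478046), 10.785928726196289) 0.08313738931269202 tool rect ((0.0009469622746109962, -0.024808526039123535), (0.02853528968989849, 0.004678802099078894), 0.5663511157035828)
[350 224   9  43 314] ((0.47558364272117615, -0.2913154363632202), (0.028364071622490883, 0.004506186582148075), 10.74599838256836) 0.08310016450529709 tool rect ((0.0007564760744571686, 0.027416467666625977), (0.028361458331346512, 0.004506813362240791), 0.5991055965423584)
330 [212] [421] [[-0.0007, -0.0409, -0.0436], [-0.0012, 0.0442, -0.0431]]
350 [212] [421] [[-0.0087, -0.0411, -0.0456], [-0.0087, 0.044, -0.0459]]
370 [204] [429] [[-0.01, -0.0412, -0.0567], [-0.01, 0.0441, -0.0569]]
390 [195] [438] [[-0.01, -0.0411, -0.0676], [-0.0105, 0.0443, -0.0672]]
```

View pics/w2.png

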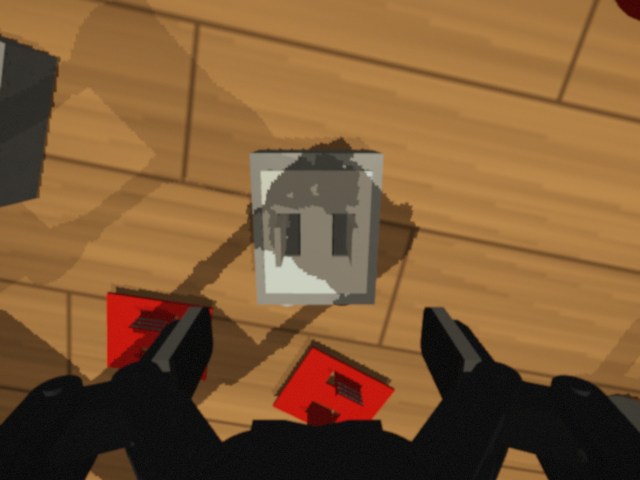

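In the tool frame the fingers are centred at +1.5 mm and the tabs at +1.3 mm, so the tabs sit centred between the jaws to within 0.2 mm. The yaw error is under 1°, and the tab tops at 0.083 match the expected 0.084. I'll go down 8.4 cm to put the TCP at about 0.058.

```bash
python3 -m inch '[[[0,0,3],0],[[0,0,2.5],0],[[0,0,1.5],0],[[0,0,1.4],0],[[0,0,0],0]]'; python3 -m inch '[[[0,0,0],0],[[0,0,0],0],[[0,0,0],0],[[0,0,0],0]]' 110 30;  python3 -m inch '[[[0,0,0],0],[[0,0,0],0],[[0,0,0],0],[[0,0,0],0]]'; python3 wm.py w3
```

```text
clock: 2.78
eef_pos: [0.469, -0.2632, 0.0566]
tcp_rot: [-3.125, -0.312, 0.001]
force: [0.1, 0.7, 0.2]
finger_gap: 0.998
clock: 3.28
eef_pos: [0.4694, -0.2634, 0.0574]
tcp_rot: [3.126, 0.313, 0.001]
force: [-0.1, 0.3, -0.0]
finger_gap: 0.565
clock: 3.78
eef_pos: [0.4693, -0.2633, 0.0571]
tcp_rot: [3.126, 0.312, 0.0]
force: [0.1, 0.4, -1.0]
finger_gap: 0.569
3.775 [ 0.46930861 -0.26331017  0.05708243] [3.12596769e+00 3.12456138e-01 1.83174571e-05] [ 0.0693778   0.4429259  -1.01886283]
[256 270  14  65 625] ((0.4654957950115204, -0.24020572006702423), (0.028980156406760216, 0.004178088624030352), 11.03482723236084) 0.0829405758547854 tool rect ((0.0008358657360076904, -0.02340097725391388), (0.028980130329728127, 0.0041781459003686905), 0.3818448781967163)
[368 270  15  65 469] ((0.4754771888256073, -0.29073017835617065), (0.028840795159339905, 0.00490054814144969), 10.897480010986328) 0.08248659361680724 tool rect ((0.0006193481385707855, 0.02809995785355568), (0.028840836137533188, 0.0049001374281942844), 0.5185911655426025)
330 [319] [322] [[-0.0294, 0.0029, 0.0035], [-0.0295, 0.0046, 0.0035]]
350 [258] [375] [[-0.0106, -0.0228, -0.043], [-0.01, 0.0257, -0.044]]
370 [252] [381] [[-0.0089, -0.0226, -0.0583], [-0.0092, 0.0257, -0.0579]]
390 [247] [386] [[-0.0097, -0.0228, -0.068], [-0.0097, 0.0257, -0.0681]]
```

View pics/w3.png

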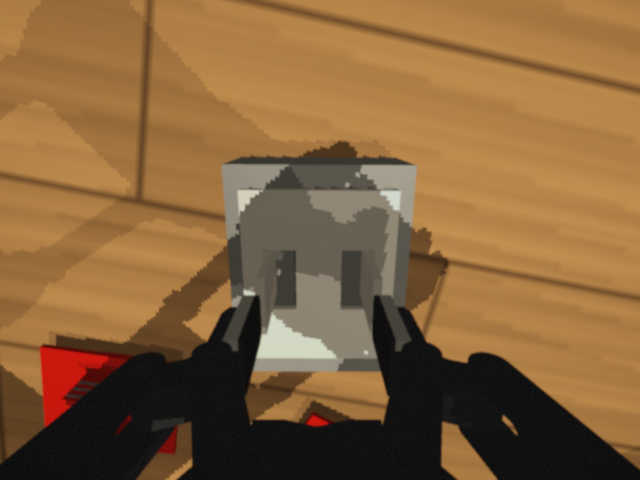

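The fingers have stopped at the commanded 110 counts (gap 0.569) and the tabs don't look pressed. I'll check where the fingertips sit relative to the tabs.

```bash
python3 - <<'E'
from h import *
from scipy.spatial.transform import Rotation as R
z=np.load('pics/w3.npz'); im,d,T=z['im'],z['d'],z['T']; c=get_calibration("wrist"); o=get_obs()
vv,uu=np.mgrid[0:480,0:640]
Q=(np.stack([(uu-c['cx'])*d/c['fx'],(vv-c['cy'])*d/c['fy'],d,np.ones_like(d)],-1)@T.T)[...,:3]
Rm=R.from_rotvec(o['tcp_rot']).as_matrix(); L=(Q-o['eef_pos'])@Rm
for v in (280,300,310,320,330,340):
    print(v,[(u,(L[v,u]*1000).round(0).astype(int).tolist()) for u in range(224,284,4)])
save('crop3',cv2.resize(im[240:380,210:430],None,fx=3.6,fy=3.6,interpolation=cv2.INTER_CUBIC))
E
```

```text
280 [(224, [-23, -63, 58]), (228, [-23, -60, 57]), (232, [-1, -44, 7]), (236, [-1, -42, 8]), (240, [-1, -40, 8]), (244, [0, -37, 4]), (248, [1, -35, 3]), (252, [1, -33, 4]), (256, [13, -25, -25]), (260, [14, -23, -26]), (264, [13, -22, -26]), (268, [9, -21, -16]), (272, [3, -21, -1]), (276, [-5, -22, 17]), (280, [-22, -23, 55])]
300 [(224, [-38, -64, 58]), (228, [-38, -61, 58]), (232, [-13, -45, 8]), (236, [-14, -43, 9]), (240, [12, -29, -42]), (244, [12, -28, -42]), (248, [12, -26, -42]), (252, [12, -24, -42]), (256, [12, -23, -41]), (260, [3, -24, -25]), (264, [4, -22, -27]), (268, [0, -21, -18]), (272, [-7, -22, -3]), (276, [-36, -26, 52]), (280, [-36, -24, 53])]
310 [(224, [-46, -64, 57]), (228, [7, -34, -41]), (232, [7, -33, -42]), (236, [11, -29, -49]), (240, [12, -28, -50]), (244, [12, -26, -50]), (248, [11, -25, -49]), (252, [11, -23, -49]), (256, [8, -23, -43]), (260, [3, -23, -34]), (264, [-1, -22, -26]), (268, [-5, -22, -18]), (272, [-13, -22, -4]), (276, [-17, -20, 3]), (280, [-17, -18, 3])]
320 [(224, [8, -34, -51]), (228, [7, -32, -50]), (232, [12, -29, -57]), (236, [12
[... 249 characters left out ...]
3, -19, 4])]
330 [(224, [8, -32, -57]), (228, [12, -29, -64]), (232, [12, -27, -64]), (236, [11, -26, -64]), (240, [11, -25, -63]), (244, [12, -23, -64]), (248, [10, -22, -61]), (252, [5, -23, -53]), (256, [1, -23, -46]), (260, [-5, -23, -36]), (264, [-11, -23, -26]), (268, [-29, -25, 3]), (272, [-29, -23, 4]), (276, [-29, -21, 3]), (280, [-29, -19, 3])]
340 [(224, [12, -29, -70]), (228, [12, -27, -70]), (232, [12, -26, -70]), (236, [12, -25, -70]), (240, [11, -24, -69]), (244, [10, -23, -67]), (248, [6, -23, -61]), (252, [2, -23, -55]), (256, [-3, -23, -47]), (260, [-10, -23, -37]), (264, [-36, -28, 3]), (268, [-36, -26, 4]), (272, [-36, -23, 4]), (276, [-36, -21, 4]), (280, [-37, -19, 5])]
```

View pics/crop3.png

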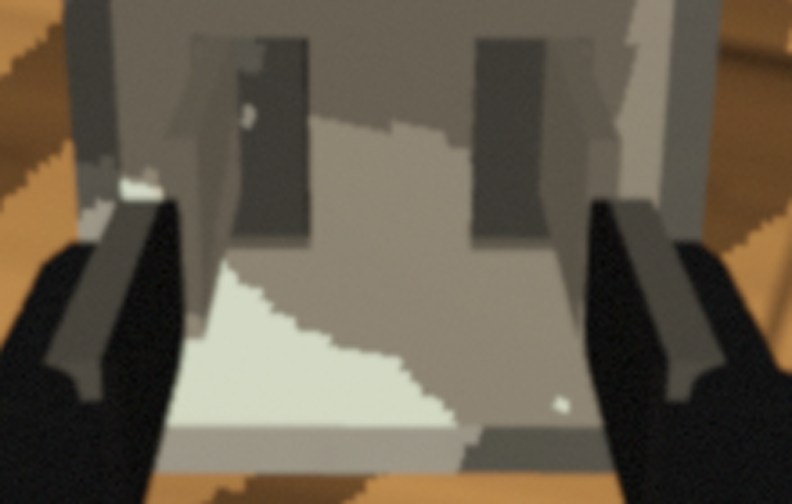

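The depth data puts the fingertips at z ≈ -41 mm in the tool frame, about 15 mm above the tab tops (-26 mm). So the reported TCP lies well ahead of the real fingertips, contrary to the description, and the squeeze closed on air. I'll open and check the tip offset with the jaws open, using picture w2 and a fresh one, before going lower on camera evidence.

```bash
python3 -m inch '[[[0,0,0],0],[[0,0,0],0],[[0,0,0],0],[[0,0,0],0]]' 0 30; cat > tip.py <<'E'
from h import *
import sys
from scipy.spatial.transform import Rotation as R
name=sys.argv[1]
o=get_obs(); c=get_calibration("wrist"); im,d=snapshot("wrist"); save(name,im); np.savez('pics/'+name+'.npz',im=im,d=d,T=c["world_from_camera"])
T=np.array(c["world_from_camera"]); print(o['clock'],o['eef_pos'],o['finger_gap'],o['force'])
vv,uu=np.mgrid[0:480,0:640]
Q=(np.stack([(uu-c['cx'])*d/c['fx'],(vv-c['cy'])*d/c['fy'],d,np.ones_like(d)],-1)@T.T)[...,:3]
Rm=R.from_rotvec(o['tcp_rot']).as_matrix(); L=(Q-o['eef_pos'])@Rm
f=(d>0)&(L[...,2]<-.029)&(np.abs(L[...,0])<.016)&(d<.19)
for s in(-1,1):
    q=L[f&(s*L[...,1]>0)]*1000; t=q[q[:,2]>np.percentile(q[:,2],99)]; print('finger',len(q),'tipz',np.percentile(q[:,2],[99,99.9]).round(1),'y range',np.percentile(q[:,1],[0.5,99.5]).round(1))
t=(d>0)&(Q[...,2]>.076)&(Q[...,2]<.090)&(np.abs(L[...,0])<.03)&(np.abs(L[...,1])<.033)&~f
n,l,s,cc=cv2.connectedComponentsWithStats(t.astype(np.uint8))
for i in range(1,n):
    if s[i][4]>40: r=L[l==i]*1000; print('tab',s[i],r.mean(0).round(1),np.percentile(r[:,1],[2,98]).round(1))
E
python3 tip.py w4
```

```text
clock: 4.32
eef_pos: [0.4693, -0.2633, 0.0571]
tcp_rot: [3.126, 0.312, -0.0]
force: [-0.2, 0.1, -0.3]
finger_gap: 0.998
4.325 [ 0.46928755 -0.26331374  0.05709478] 0.9979420513758562 [-0.19763636  0.05454916 -0.25193822]
finger 21621 tipz [-48.1 -43.3] y range [-71.5  -0.4]
finger 22698 tipz [-48.2 -43.6] y range [ 0.5 74.5]
tab [256 271  13  63 682] [  2.3 -23.1 -25.3] [-25.4 -21.4]
tab [369 272  14  63 700] [  1.9  28.1 -25.3] [26.4 30.5]
```

View pics/w4.png

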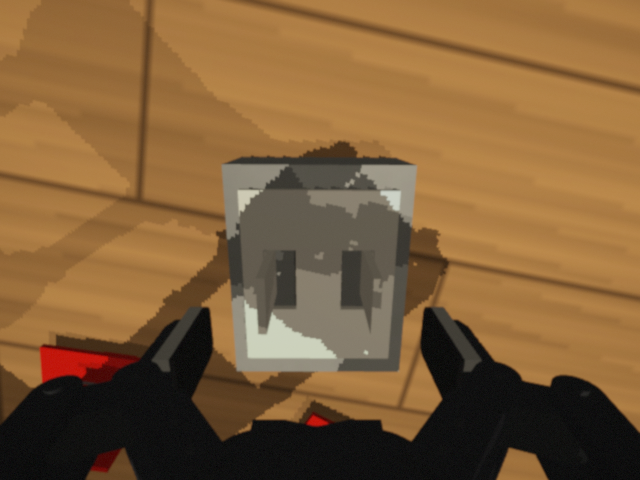

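With the jaws open the tips sit about 43–48 mm behind the reported TCP, so the fingers really are some 35 mm short of it. I'll descend in two stages, watching force and picture, with +1 mm in y to centre (tabs at +2.5, fingers at +1.5).

```bash
python3 -m inch '[[[0,0.1,1],0],[[0,0,1],0],[[0,0,0],0],[[0,0,0],0]]'; python3 tip.py w5
```

```text
clock: 4.88
eef_pos: [0.4694, -0.2643, 0.0369]
tcp_rot: [-3.126, -0.312, 0.0]
force: [0.7, -0.3, -0.6]
finger_gap: 0.996
4.875 [ 0.46944957 -0.26427341  0.03688308] 0.9957896593188562 [ 0.72134714 -0.33080055 -0.57466784]
finger 22854 tipz [-36.2 -29.7] y range [-71.5  -0.4]
finger 23950 tipz [-36.6 -29.9] y range [ 0.5 74.4]
```

View pics/w5.png

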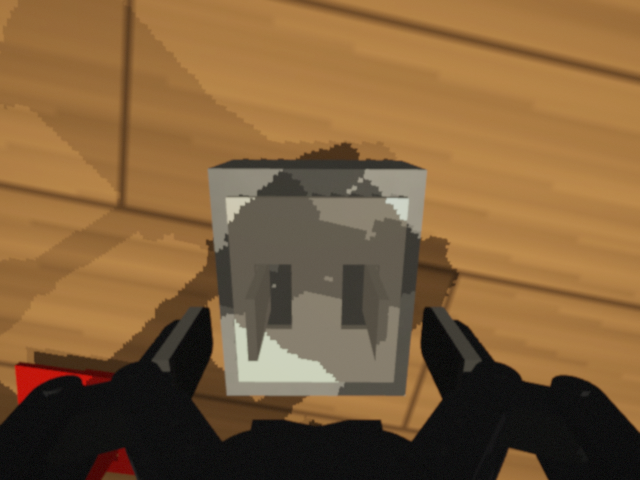

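The descent was clear, and the tips are now level with the tab tops at about 0.082. I'll go 1.5 cm lower and close.

```bash
python3 -m inch '[[[0,0,0.8],0],[[0,0,0.7],0],[[0,0,0],0]]';  python3 -m inch '[[[0,0,0],0],[[0,0,0],0],[[0,0,0],0],[[0,0,0],0],[[0,0,0],0]]' 100 30; python3 tip.py w6
```

```text
clock: 5.3
eef_pos: [0.4689, -0.2638, 0.0213]
tcp_rot: [-3.125, -0.312, 0.002]
force: [-0.1, 0.8, -0.5]
finger_gap: 0.999
clock: 5.92
eef_pos: [0.4698, -0.2645, 0.0225]
tcp_rot: [3.125, 0.312, 0.001]
force: [-0.3, 0.5, 5.1]
finger_gap: 0.61
5.925 [ 0.46975082 -0.26451821  0.02251579] 0.6100910056939438 [-0.25033136  0.48759589  5.12696469]
finger 25311 tipz [-30.1 -29.4] y range [-61.7  -0.4]
finger 26598 tipz [-30.1 -29.4] y range [ 0.4 64.9]
```

View pics/w6.png

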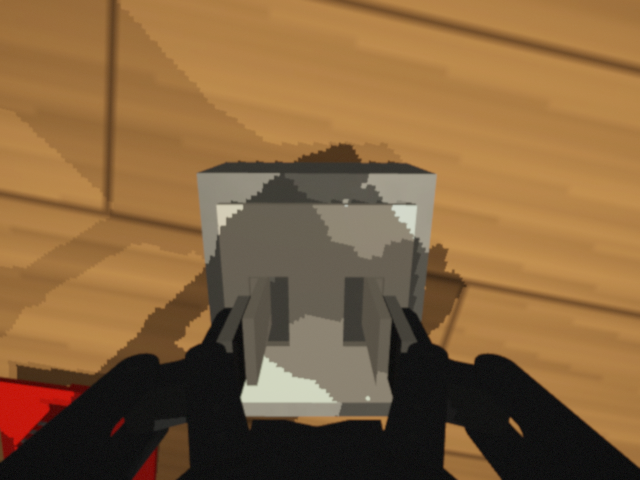

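Contact is made: gap 0.61 is about 52 mm, so the tabs are roughly 2 mm in. I'll squeeze to the stop.

```bash
python3 -m inch '[[[0,0,0],0],[[0,0,0],0],[[0,0,0],0],[[0,0,0],0]]' 255 35; python3 tip.py w7
```

```text
clock: 6.48
eef_pos: [0.47, -0.2645, 0.0232]
tcp_rot: [3.125, 0.312, 0.002]
force: [-1.3, 0.8, 9.9]
finger_gap: 0.385
6.475 [ 0.46999726 -0.26450244  0.02320617] 0.38481129206054054 [-1.26550611  0.80282213  9.8863766 ]
finger 25952 tipz [-29.5 -29.1] y range [-60.1  -0.4]
finger 27206 tipz [-29.5 -29.1] y range [ 0.4 63.3]
```

View pics/w7.png

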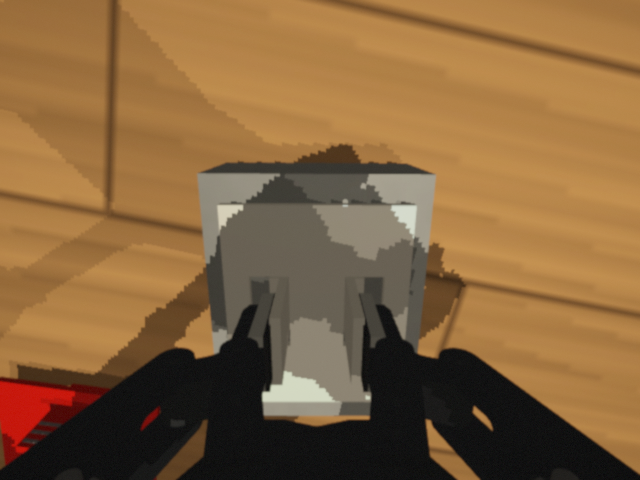

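Gap 0.385 is about 33 mm, so both tabs are at their stops (56 - 22 = 34 mm), and the view shows both tabs moved inward. I'll lift straight up.

```bash
python3 -m inch '[[[0,0,-0.5],0],[[0,0,-1],0],[[0,0,-1.5],0],[[0,0,-2],0],[[0,0,-2],0]]'; python3 -m inch '[[[0,0,-3],0],[[0,0,-3],0],[[0,0,0],0],[[0,0,0],0]]';python3 tip.py w8; python3 - <<'E'
from h import *
im,d=snapshot("scene"); save("scene1",im)
E
```

```text
clock: 7.15
eef_pos: [0.4696, -0.2643, 0.0934]
tcp_rot: [3.126, 0.313, 0.001]
force: [-0.1, -0.7, -0.5]
finger_gap: 0.382
clock: 7.65
eef_pos: [0.4689, -0.2639, 0.1517]
tcp_rot: [-3.125, -0.312, 0.001]
force: [-0.2, -0.2, -1.4]
finger_gap: 0.38
7.65 [ 0.46891637 -0.2638664   0.15167066] 0.3801607409216476 [-0.20461329 -0.24432418 -1.35402782]
finger 25860 tipz [-29.4 -29.1] y range [-60.   -0.4]
finger 27146 tipz [-29.4 -29.1] y range [ 0.4 63.4]
```

View pics/w8.png

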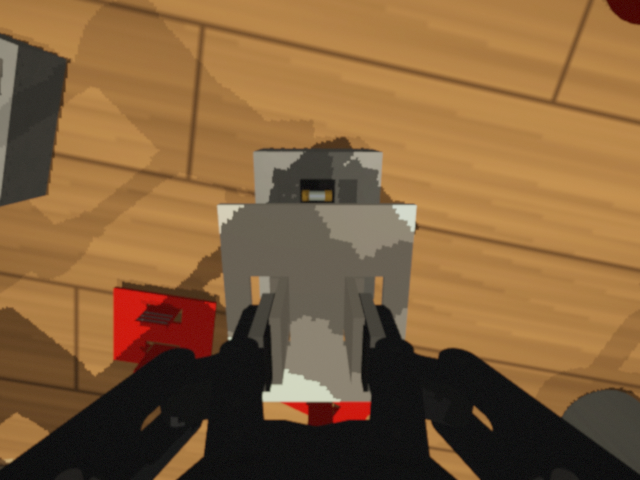

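View pics/scene1.png

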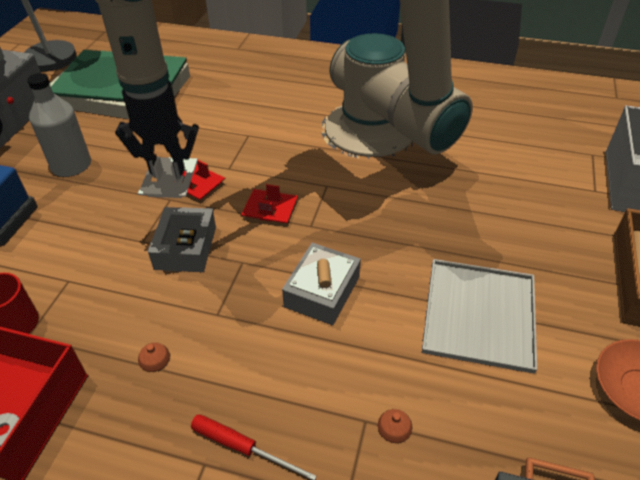

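The lifted cover is level in the fingers, and the open box with its fuse shows below it at wrist (318,190) and scene (185,238). The grip point is about 53 mm above the reported TCP. The tray centre measures (0.483, 0.297), yaw about 2.7° and size 201x182 mm, which agrees with 200x180. I'll turn +8.8°, then shift about +4.0 cm in x and -56 cm in y.

```bash
python3 -m inch '[[[0,0,0],8.8],[[0.3,-2,0],0],[[0.3,-3,0],0],[[0.3,-4,0],0],[[0.3,-4,0],0]]'; python3 -m inch '[[[0.3,-4,0],0],[[0.3,-4,0],0],[[0.3,-4,0],0],[[0.3,-4,0],0],[[0.3,-4,0],0]]'; python3 -m inch '[[[0.3,-4,0],0],[[0.3,-4,0],0],[[0.3,-4,0],0],[[0.2,-4,0],0],[[0.2,-3,0],0]]';  python3 -m inch '[[[0.2,-3,0],0],[[0,-1,0],0],[[0,0,0],0],[[0,0,0],0]]'
python3 - <<'E'
from h import *
c=get_calibration("top");im,d=snapshot("top"); save("top1",im)
vv,uu=np.mgrid[0:480,0:640]
P=(np.stack([(uu-c['cx'])*d/c['fx'],(vv-c['cy'])*d/c['fy'],d,np.ones_like(d)],-1)@np.array(c["world_from_camera"]).T)[...,:3]
print(get_obs()['eef_pos'])
im,d=snapshot("scene"); save("scene2",im)
E
```

```text
clock: 8.38
eef_pos: [0.4747, -0.1312, 0.1514]
tcp_rot: [-3.139, -0.076, 0.002]
force: [0.4, 0.1, -0.8]
finger_gap: 0.378
clock: 9.0
eef_pos: [0.48, 0.0691, 0.1515]
tcp_rot: [-3.14, -0.077, 0.002]
force: [0.5, 0.6, -1.1]
finger_gap: 0.381
clock: 9.62
eef_pos: [0.4838, 0.2595, 0.1514]
tcp_rot: [-3.14, -0.079, 0.003]
force: [-0.0, -0.4, -0.6]
finger_gap: 0.381
clock: 10.12
eef_pos: [0.4854, 0.2961, 0.1519]
tcp_rot: [3.14, 0.072, -0.001]
force: [-0.2, -0.7, -1.6]
finger_gap: 0.381
[0.4856135  0.29604625 0.15198226]
```

View pics/scene2.png

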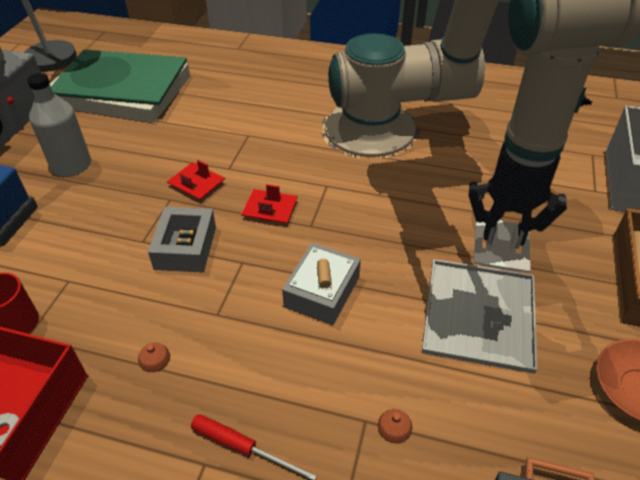

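View pics/top1.png

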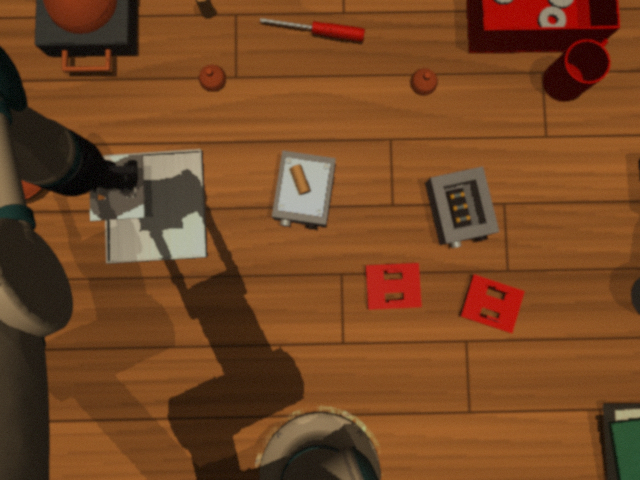

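The cover is over the tray and still level (its offset in the top view is parallax). I'll lower 14 cm, look, then lower gently to contact.

```bash
python3 -m inch '[[[0,0,3],0],[[0,0,4],0],[[0,0,4],0],[[0,0,2],0],[[0,0,1],0]]'; python3 -m inch '[[[0,0,0],0],[[0,0,0],0]]'
python3 - <<'E'
from h import *
c=get_calibration("wrist");im,d=snapshot("wrist"); save("w9",im)
vv,uu=np.mgrid[0:480,0:640]
P=(np.stack([(uu-c['cx'])*d/c['fx'],(vv-c['cy'])*d/c['fy'],d,np.ones_like(d)],-1)@np.array(c["world_from_camera"]).T)[...,:3]
m=np.zeros(d.shape,bool); m[215:260,240:400]=1
q=P[m]; print('plate top?',np.median(q,0)); A=np.c_[q[:,:2],np.ones(len(q))]; print('plane',np.linalg.lstsq(A,q[:,2],rcond=None)[0])
im,d=snapshot("scene"); save("scene3",im[180:400,380:600])
E
```

```text
clock: 10.85
eef_pos: [0.4855, 0.296, 0.011]
tcp_rot: [3.14, 0.07, -0.003]
force: [-1.1, 0.2, -0.3]
finger_gap: 0.38
clock: 11.1
eef_pos: [0.4869, 0.2973, 0.0132]
tcp_rot: [-3.14, -0.071, -0.003]
force: [-0.1, 0.9, -0.5]
finger_gap: 0.382
plate top? [0.52178919 0.29624394 0.04320853]
plane [ 0.68493666  0.03138756 -0.3228854 ]
```

View pics/w9.png

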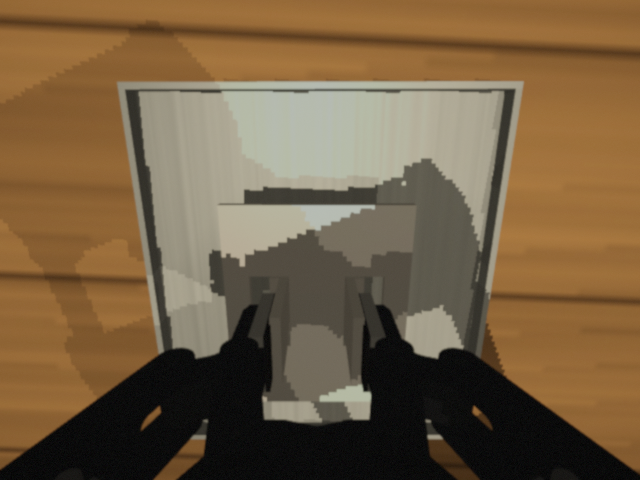

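View pics/scene3.png

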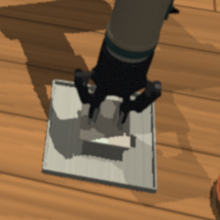

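```bash
python3 - <<'E'
from h import *
c=get_calibration("wrist");im,d=snapshot("wrist")
vv,uu=np.mgrid[0:480,0:640]
P=(np.stack([(uu-c['cx'])*d/c['fx'],(vv-c['cy'])*d/c['fy'],d,np.ones_like(d)],-1)@np.array(c["world_from_camera"]).T)[...,:3]
for v in (210,220,240,260,300,330,350,380): print(v,[P[v,u].round(4).tolist() for u in (230,300,320,340,400)])
print(get_obs()['eef_pos'])
E
```

```text
210 [[0.5313, 0.3329, 0.0429], [0.5327, 0.3046, 0.0437], [0.5327, 0.2965, 0.0422], [0.5332, 0.2884, 0.0425], [0.5343, 0.2642, 0.0429]]
220 [[0.5273, 0.3329, 0.0435], [0.5285, 0.3045, 0.0434], [0.529, 0.2963, 0.0441], [0.5294, 0.2883, 0.0441], [0.5302, 0.2637, 0.0429]]
240 [[0.5188, 0.333, 0.0438], [0.52, 0.3042, 0.0434], [0.5201, 0.2959, 0.0425], [0.5206, 0.2876, 0.0429], [0.5216, 0.2627, 0.0427]]
260 [[0.5098, 0.3334, 0.0432], [0.5111, 0.3039, 0.0431], [0.5116, 0.2955, 0.0436], [0.5121, 0.2871, 0.0439], [0.5129, 0.2617, 0.0429]]
300 [[0.4912, 0.3339, 0.0433], [0.4926, 0.3033, 0.0435], [0.4931, 0.2946, 0.0436], [0.4931, 0.2859, 0.0429], [0.4947, 0.2598, 0.0436]]
330 [[0.4763, 0.3343, 0.0432], [0.4778, 0.3029, 0.0434], [0.4774, 0.2939, 0.0422], [0.4786, 0.285, 0.0436], [0.4792, 0.2578, 0.0425]]
350 [[0.4978, 0.3231, 0.0896], [0.4674, 0.3026, 0.0434], [0.4673, 0.2934, 0.0426], [0.4678, 0.2842, 0.0428], [0.5006, 0.2709, 0.0903]]
380 [[0.504, 0.318, 0.111], [0.4509, 0.3021, 0.0432], [0.4521, 0.2927, 0.0442], [0.4522, 0.2833, 0.0438], [0.5052, 0.2759, 0.1102]]
[0.48659056 0.29734112 0.01306246]
```

The plate top is flat at 0.0433 across the whole plate (the earlier slope fit was spoiled by invalid depth pixels). At rest it should be 0.019, so 24 mm to go. I'll lower 2.1 cm, then creep.

```bash
python3 -m inch '[[[0,0,1.0],0],[[0,0,0.6],0],[[0,0,0.5],0],[[0,0,0],0]]'; python3 -m inch '[[[0,0,0.1],0],[[0,0,0.1],0],[[0,0,0],0]]'; python3 -m inch '[[[0,0,0.1],0],[[0,0,0],0]]'
```

```text
clock: 11.75
eef_pos: [0.4854, 0.2968, -0.0096]
tcp_rot: [3.14, 0.072, -0.002]
force: [0.6, -0.5, -0.6]
finger_gap: 0.381
clock: 12.12
eef_pos: [0.4859, 0.297, -0.0109]
tcp_rot: [3.141, 0.072, 0.0]
force: [-1.0, 0.8, -0.3]
finger_gap: 0.383
clock: 12.38
eef_pos: [0.486, 0.2971, -0.0117]
tcp_rot: [-3.141, -0.072, -0.001]
force: [0.5, 0.7, 1.7]
finger_gap: 0.379
```

```bash
python3 -m inch '[[[0,0,0.1],0],[[0,0,0],0]]'; cat > pl.py <<'E'
from h import *
c=get_calibration("wrist");im,d=snapshot("wrist"); import sys; save(sys.argv[1],im)
vv,uu=np.mgrid[0:480,0:640]
P=(np.stack([(uu-c['cx'])*d/c['fx'],(vv-c['cy'])*d/c['fy'],d,np.ones_like(d)],-1)@np.array(c["world_from_camera"]).T)[...,:3]
q=np.concatenate([P[210:260,225:405].reshape(-1,3),P[300:380,300:340].reshape(-1,3)]); q=q[np.abs(q[:,2]-.02)<.015]; A=np.c_[q[:,:2]-q[:,:2].mean(0),np.ones(len(q))]; print('slopes,z',np.linalg.lstsq(A,q[:,2],rcond=None)[0].round(4)); print(get_obs()['force'])
E
python3 pl.py w10
```

```text
clock: 12.62
eef_pos: [0.4861, 0.2971, -0.0117]
tcp_rot: [-3.141, -0.072, -0.001]
force: [-2.6, -0.8, 7.7]
finger_gap: 0.381
slopes,z [ 0.     -0.0002  0.0184]
[-2.23418537 -0.53509413  6.97458012]
```

Contact at 7 N, with the plate flat and its top at 0.0184 (expected 0.019). I'll let go in stages, following down slightly because the pads swing back as they open.

```bash
python3 -m inch '[[[0,0,0.1],0],[[0,0,0],0]]' 120 20; python3 -m inch '[[[0,0,0.1],0],[[0,0,0],0]]' 95; python3 -m inch '[[[0,0,0],0],[[0,0,0],0],[[0,0,0],0]]' 60; python3 -m inch '[[[0,0,0],0],[[0,0,0],0],[[0,0,0],0]]' 0; python3 pl.py w11
```

```text
clock: 12.92
eef_pos: [0.4862, 0.2971, -0.0137]
tcp_rot: [-3.141, -0.072, -0.001]
force: [-1.4, -0.9, 3.9]
finger_gap: 0.531
clock: 13.18
eef_pos: [0.486, 0.2971, -0.0149]
tcp_rot: [3.141, 0.072, 0.0]
force: [-0.4, -0.3, 3.6]
finger_gap: 0.629
clock: 13.55
eef_pos: [0.4858, 0.297, -0.0152]
tcp_rot: [3.141, 0.072, -0.001]
force: [-1.1, -0.8, -0.2]
finger_gap: 0.766
clock: 13.92
eef_pos: [0.4859, 0.297, -0.0149]
tcp_rot: [3.141, 0.072, 0.0]
force: [-0.4, 0.0, 0.2]
finger_gap: 1.001
slopes,z [-0.0001 -0.0001  0.0184]
[-0.89338862  0.08356476  0.33046314]
```

View pics/w11.png

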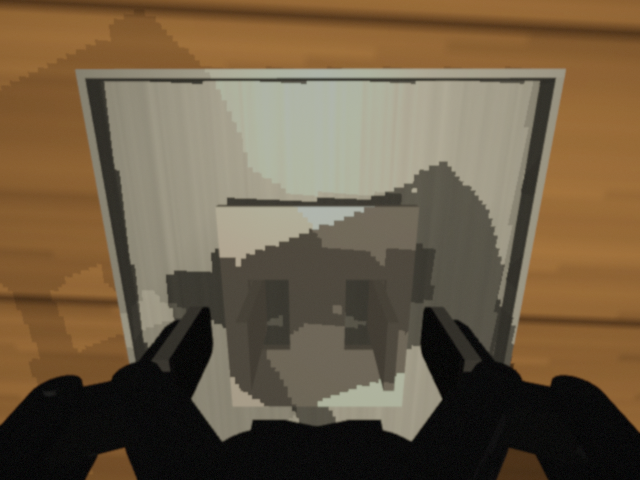

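The cover is free and flat on the tray floor, its tabs have sprung out at (258,330) and (382,330), and the fingers are clear on both sides. I'll retreat straight up and check.

```bash
python3 -m inch '[[[0,0,-1],0],[[0,0,-2],0],[[0,0,-4],0],[[0,0,-4],0],[[0,0,-2],0]]'; python3 -m inch '[[[0,0,-2],0],[[0,0,0],0],[[0,0,0],0],[[0,0,0],0]]'
python3 - <<'E'
from h import *
c=get_calibration("wrist");im,d=snapshot("wrist"); save("w12",im)
vv,uu=np.mgrid[0:480,0:640]
P=(np.stack([(uu-c['cx'])*d/c['fx'],(vv-c['cy'])*d/c['fy'],d,np.ones_like(d)],-1)@np.array(c["world_from_camera"]).T)[...,:3]
Z=P[...,2]; n=(np.abs(P[...,0]-.485)<.06)&(np.abs(P[...,1]-.297)<.06)&(d>0)
k,l,s,cc=cv2.connectedComponentsWithStats((n&(Z>.042)&(Z<.056)).astype(np.uint8))
for i in range(1,k):
    if s[i][4]>30: q=P[l==i]; print('tab',s[i],np.median(q,0),cv2.minAreaRect(q[:,:2].astype(np.float32)))
q=P[n&(Z>.014)&(Z<.024)]; A=np.c_[q[:,:2]-q[:,:2].mean(0),np.ones(len(q))]; print('plate',np.linalg.lstsq(A,q[:,2],rcond=None)[0].round(4),cv2.minAreaRect(q[:,:2].astype(np.float32)))
print(get_obs()['force'],get_obs()['eef_pos'])
im,d=snapshot("scene"); save("scene4",im)
E
```

```text
clock: 14.6
eef_pos: [0.4872, 0.2977, 0.1184]
tcp_rot: [-3.139, -0.072, -0.007]
force: [0.0, -0.2, -0.6]
finger_gap: 1.0
clock: 15.1
eef_pos: [0.4852, 0.2967, 0.134]
tcp_rot: [3.14, 0.072, -0.003]
force: [-0.1, 1.0, 0.7]
finger_gap: 0.998
tab [279 215   7  38 228] [0.48645671 0.32101656 0.04820672] ((0.4855143427848816, 0.32141348719596863), (0.028250617906451225, 0.004484481643885374), 2.4374465942382812)
tab [348 215   7  38 233] [0.48903134 0.2695526  0.0483032 ] ((0.48786744475364685, 0.26910027861595154), (0.02815314009785652, 0.0046089282259345055), 2.627962350845337)
plate [-0.     -0.0008  0.0183] ((0.48633772134780884, 0.2952662706375122), (0.09633633494377136, 0.08021757751703262), 2.5438530445098877)
[ 0.7772076   0.02428525 -0.75344468] [0.48523885 0.29675195 0.1340239 ]
```

View pics/w12.png

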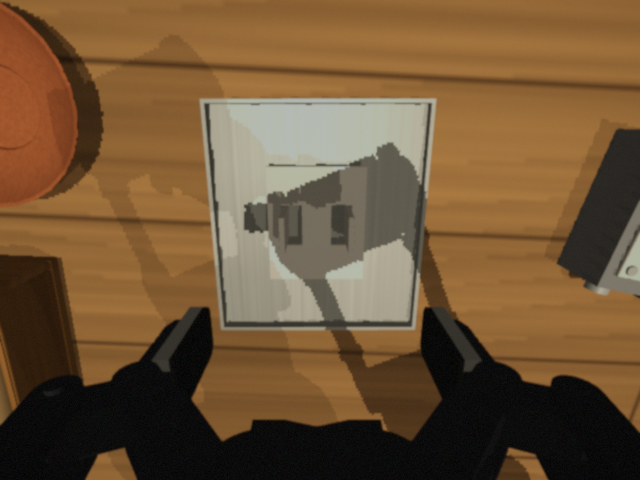

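View pics/scene4.png

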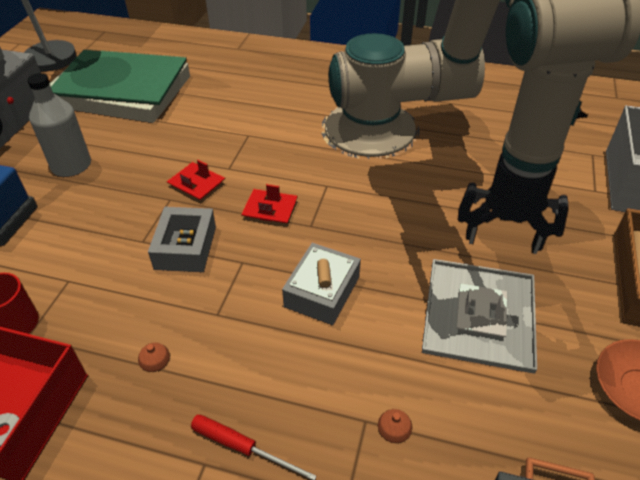

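The cover lies flat in the middle of the tray (wrist (318,225), scene (483,312)). Its tabs are 52.3 mm apart centre to centre, so fully released, and the gripper is well clear.

```bash
python3 -c "
from cell import *
print(close_job())"
```

```text
the job is handed in; nothing more can be done
None
```

The cover is off the control box and lying flat, right way up, in the middle of the steel tray. I handed the job in with the robot clock at about 15 s; no verdict was reported.

**What I did:** I squeezed both tabs to their stops (about 33 mm between the jaws) and lifted the cover straight up, which left the fuse exposed. I carried it level to the tray and lowered it until it touched the floor at about 7 N. Then I opened the jaws in stages and backed straight up. The red look-alikes and the screwed-down box were not touched.

**Last checks:**
- **Position:** the cover is about 3 mm from the tray's measured centre.
- **Flatness:** the plate's tilt is under 0.1°. Its top is 18.3 mm above the bench, against an expected 19 mm.
- **Tabs:** they are 52.3 mm apart centre to centre, the same as when free.
- **Gripper:** it is open, well above the tray, with no force on it beyond sensor noise.

**What failed or disagreed:**
- **First squeeze:** it closed on air. The wrist camera put the real fingertips about 35–40 mm short of the reported tool point, contrary to the description. I worked from the camera depth after that.
- **Cameras:** the top and wrist cameras differed by about 4 mm in y on the cover. I centred the jaws on the tabs in the wrist view.
- **Plate slope:** one reading before set-down was spoiled by bad depth pixels. I measured again and the plate was flat.

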